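# Shut the battery hatch and lock it with its wing button

### The job

Close the aluminium hatch of the blue battery box so that it lies flat, its slot passing over the orange wing button, then turn the wing a quarter turn so that it stands squarely across the slot and locks the hatch. Do not knock the black terminal block close beside the wing, and do not shift or tip the bottles and the jar standing around the box.

Things in the scene. Friction and masses are not known exactly. Their poses are not given: they have to be found in the camera images.
- case: blue battery box, 210 (x) x 150 (y) mm, amid a plywood board 240 x 430 x 10 mm, both fixed to the desk; box top 66 mm above the desk. Origin: centre of the board's underside, at desk level; z up; its -x end faces roughly the robot. The open battery well (63 x 90 mm) is in the +x half of the top; the wing button is at x = -35 mm, y = 0; the hatch hinge is at x = +85 mm, parallel to y.
- hatch (a joint): angle of the hatch: 0 = closed, flat on the box (end stop), pi/2 = upright, 1.85 = end stop. Positive opens; rotates about the box's y axis. Stays wherever it is left (stiff hinge: about 1 to 2 N at its free end moves it).
- hatch_hinge (a point): mid-point of the hinge line, 71 mm above the desk, at mid-thickness of the hatch: a bare 6 mm aluminium plate. From the hinge a panel 100 mm wide reaches to 82 mm, then a tongue 52 mm wide to 182 mm. The point turns with the hatch: -x points along the plate to its free end, z out of its upper face, which is 74 mm above the desk when closed.
- hatch_end (a point): centre of the free end edge of the hatch's tongue, 182 mm from the hinge, at mid-thickness; same axes as hatch_hinge. The tongue has a slot 22 mm wide from 82 to 166 mm from the hinge, then a solid end bar 16 mm long, 52 mm wide.
- wing (a joint): angle of the wing button, anticlockwise positive from above: 0 = blade along the box's x axis, in line with the hatch's slot (the hatch passes over it only within about 0.17 rad of this, else the tongue rests on the blade); +pi/2 or -pi/2 = squarely across (either way locks). End stops at -1.6 and 1.6. Stays where it is left (0.05 N m turns it).
- wing_grip (a point): middle of the orange wing button's blade, on its upright turning axis, 103 mm above the desk. Blade 60 mm long (x of this point, turns with it) x 10 mm thick (y) x 34 mm high, 86 to 120 mm above the desk, on a 14 mm stem; 120 mm from the hinge. Its tips sweep a circle of 30 mm radius.
- terminals: black terminal block with a red and a black cap, 60 (x) x 24 (y) x 49 mm high, fixed on the box on the +y side of the wing. Origin: centre of its underside, on top of the box, 50 mm beside the wing's axis; its near face is 38 mm from that axis, 8 mm beyond the blade's sweep; its caps reach 115 mm above the desk. Must not be struck or leaned on.
- white_bottle: translucent whitish bottle with a red cap, 76 mm diameter, 160 mm high, standing loose on the board beside the box. Origin: centre of its underside; z up. Bystander.
- glue_bottle: yellow bottle with a red pointed cap, 54 mm diameter, 166 mm high, standing loose on the board beside the box. Origin: centre of its underside; z up. Bystander.
- screw_jar: clear jar with a black lid, 84 mm diameter, 136 mm high, standing loose on the board beside the box. Origin: centre of its underside; z up. Bystander.

How it is judged:
By the outcome, as a careful person would: the job done as asked, in the order asked, and still so for the second after the job is handed in, with the robot touching nothing.
It also fails if it takes over 61 s, if anything falls off the work surface, if the arm or the gripper's body presses on something with over 40 N, if the wrist force passes 120 N, or if a joint passes its speed limit or range.

### The arm

A 6-joint arm with a two-finger parallel gripper is mounted at the origin on a cart in front of the work surface, level with it; the furniture and walls round the work are solid. World frame = base frame: x ahead of the robot, y to its left, z up, the work surface at z = 0. Lengths are in m, angles in degrees, forces in N, time in s.
With the tool pointing down it reaches from about 0.325 to 0.85 m from the base axis. Payload 15.5 kg.
Tool frame: the origin (TCP) lies at the very end of the fingers, on their centre line; the grasp point (between the pads) lies arm.grip_depth behind it (arm.grip_depth is the distance from the TCP to the grasp point, in m); z points along the fingers, y is the direction in which the jaws open and shut (so a half turn about z gives the same grasp; the last joint's range is limited). The gripper opens to 91 mm and grips with 3 to 60 N. Pads are 32 mm wide; open, the fingers measure 118 mm over their backs; the gripper's body (76 mm by 178 mm) begins 60 mm behind the grasp point.
Start: joints at [66.721, 28.281, 77.091, -0, 74.628, -5.472], TCP at [0.191, 0.595, 0.214] pointing down, gripper open.
Joint ranges: [-166.48, 166.48], [-47.26, 123.95], [12.59, 153.08], [-70.14, 250.14], [6.76, 159.57], [-176.63, 176.63]. Speed limits (degrees/s): [108.29, 108.29, 147.25, 172.46, 172.46, 172.46].

### API

Orientations are given as a 3x3 rotation matrix whose columns are the frame's x, y, z axes.
In Python, from rig import arm gives the robot as it stands. Calls block until the motion is done:
- arm.move_to(position, orientation): joint-space move of the TCP to a pose.
- arm.move_l(position, orientation=None, feed=0.15): straight line of the TCP; orientation=None keeps the orientation; feed is the mean speed in m/s.
- arm.move_joints(angles): joint-space move.
- arm.grip(opening): finger opening in m; the grip force is fixed at half the most; returns when the fingers have stopped.
- arm.sleep(seconds).
- arm.solve_ik(position, orientation): joint angles nearest the present ones, or None.
- arm.snapshot(name): name is "scene" or "top" or "wrist"; returns the picture (420x560x3 uint8, red, green, blue); there is no depth.
- arm.get_calibration(name): a dict with "intrinsics" (3x3 intrinsics, pixels), "cam_to_world" (4x4, takes a point from camera to world coordinates). Camera axes: x right, y down, z forward; pixel columns grow to the right and rows downward; lengths in m; the calibration is good to about 2 mm. A picture is of the moment at which its call begins: read the wrist's pose just before it. get_calibration takes no time and is no camera call; for the wrist camera it gives the pose at the moment of the call.
A pose or a line that the arm cannot do raises arm.Unreachable and nothing moves.
- arm.sign_off(): hands the job in, once; it reports no verdict.
Readings, each from a call of its own:
- arm.current_t(): time.
- arm.current_joint_positions(): joint angles.
- arm.current_dq(): joint speeds.
- arm.current_tau(): joint torques, N m.
- arm.current_ee_pos(): TCP position.
- arm.current_tool_rot(): TCP orientation.
- arm.current_force(): force on the tool from outside, world axes, zero at the start.
- arm.current_torque(): the same for the moment, N m.
- arm.current_width(): finger opening in m.
Only numpy, scipy, OpenCV 4.12 (cv2) and the standard library are available. Lean on these libraries where they do the work, as an engineer would, in place of code of your own. Each camera call takes 0.05 s, during which the arm holds its last target.

## Working session

There is one attempt and no reset: what is moved stays moved. The work goes in short steps, each a Python script; the robot and the scene stay as the last script left them, time stands still between calls to the robot, and variables do not carry over. Pictures are saved under pics/ and viewed, and the job is handed in when it is done.

```bash
ls; mkdir -p pics; python3 - <<'E'
from rig import arm
import cv2,numpy as np
for n in ("scene","top","wrist"):
    c=arm.get_calibration(n); print(n,np.round(c["intrinsics"],1).tolist(),np.round(c["cam_to_world"],3).tolist())
    im=arm.snapshot(n); cv2.imwrite(f"pics/a_{n}.png",im[:,:,::-1])
print(arm.grip_depth,arm.current_t(),arm.current_width())
E
```

```text
pics
scene [[457.0, 0.0, 278.6], [0.0, 457.0, 216.6], [0.0, 0.0, 1.0]] [[0.641, -0.497, 0.585, -0.034], [-0.767, -0.426, 0.479, -0.351], [0.011, -0.756, -0.655, 0.661], [0.0, 0.0, 0.0, 1.0]]
top [[440.3, 0.0, 277.9], [0.0, 440.3, 212.8], [0.0, 0.0, 1.0]] [[-0.014, -0.998, 0.066, 0.433], [-1.0, 0.013, -0.016, 0.071], [0.015, -0.067, -0.998, 1.083], [0.0, 0.0, 0.0, 1.0]]
wrist [[340.4, 0.0, 280.0], [0.0, 340.4, 204.2], [0.0, 0.0, 1.0]] [[0.307, 0.921, 0.24, 0.125], [0.952, -0.297, -0.078, 0.617], [-0.001, 0.252, -0.968, 0.383], [0.0, 0.0, 0.0, 1.0]]
0.0188 0.15 0.09109048024039446
```

View pics/a_scene.png

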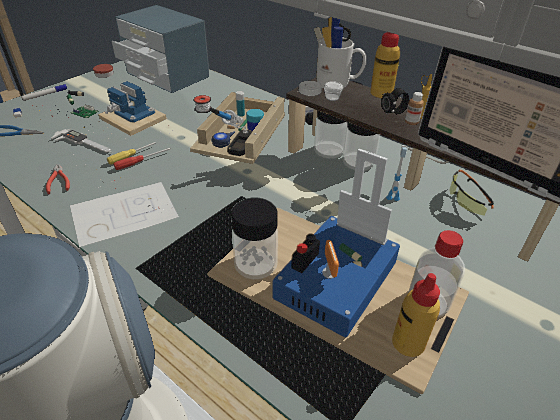

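View pics/a_top.png

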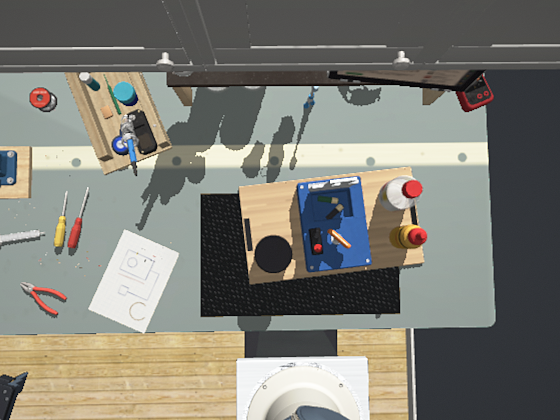

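View pics/a_wrist.png

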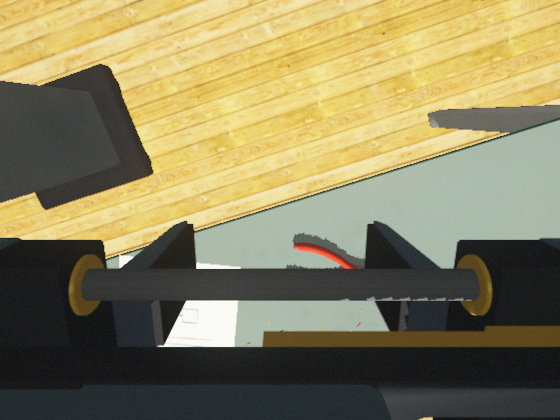

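The hatch is about upright, around (335,190) in the top view. The wing, at (340,238) top, is skewed from the slot line, so it has to be aligned first. I'll zoom in to measure.

```bash
python3 - <<'E'
import cv2
a=cv2.imread("pics/a_top.png")[160:290,230:430]; cv2.imwrite("pics/z_top.png",cv2.resize(a,None,fx=4,fy=4,interpolation=cv2.INTER_CUBIC))
a=cv2.imread("pics/a_scene.png")[140:390,220:480]; cv2.imwrite("pics/z_scene.png",cv2.resize(a,None,fx=2.4,fy=2.4,interpolation=cv2.INTER_CUBIC))
E
```

```text
(no output)
```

View pics/z_top.png

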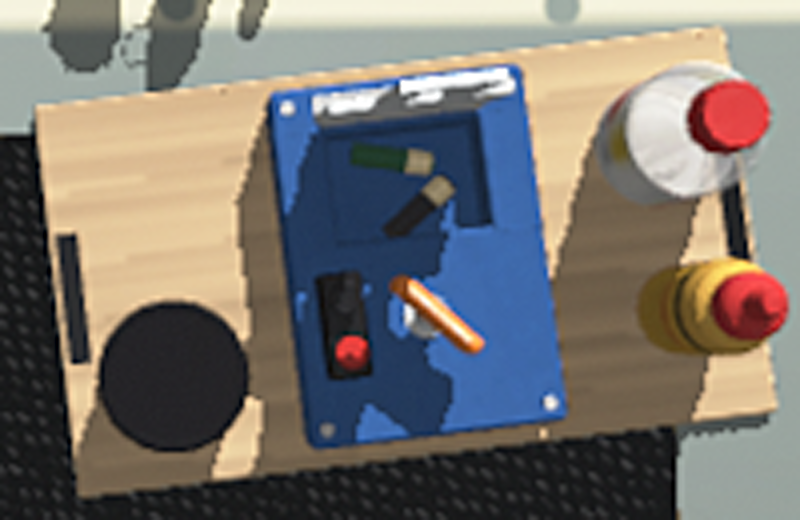

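View pics/z_scene.png

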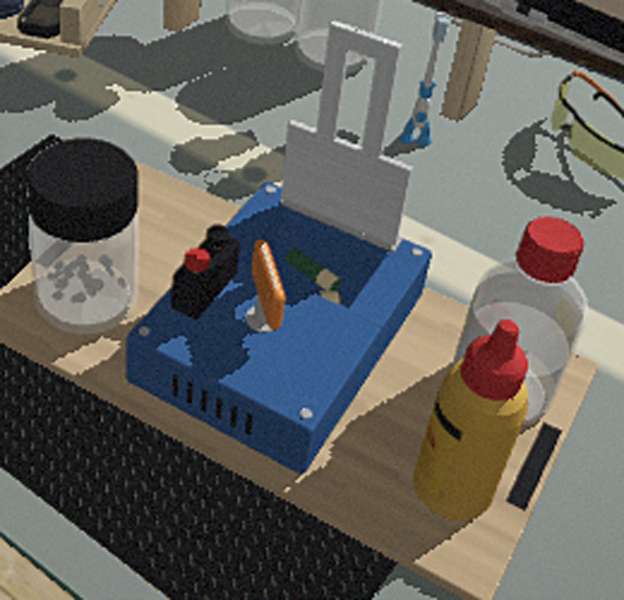

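```bash
cat > geo.py <<'E'
import numpy as np
from scipy.optimize import least_squares
CAL={}
def cal(n):
    from rig import arm
    if n not in CAL:
        c=arm.get_calibration(n); CAL[n]=(np.array(c["intrinsics"]),np.array(c["cam_to_world"]))
    return CAL[n]
def proj(n,P):
    K,T=cal(n); p=(np.atleast_2d(P)-T[:3,3])@T[:3,:3]; q=p@K.T; return q[:,:2]/q[:,2:]
def at_z(n,uv,z):
    K,T=cal(n); uv=np.atleast_2d(uv); d=np.c_[uv,np.ones(len(uv))]@np.linalg.inv(K).T@T[:3,:3].T
    return T[:3,3]+d*((z-T[2,3])/d[:,2:])
def zt(p): return (np.array(p)+.5)/4-.5+[230,160]
def zs(p): return (np.array(p)+.5)/2.4-.5+[220,140]
def cw(pose,P):
    x,y,a=pose; c,s=np.cos(a),np.sin(a); P=np.atleast_2d(P)
    return np.c_[x+c*P[:,0]-s*P[:,1], y+s*P[:,0]+c*P[:,1], P[:,2]]
E
python3 - <<'E'
from geo import *
box=[[.105,.075,.066],[.105,-.075,.066],[-.105,-.075,.066],[-.105,.075,.066]]
brd=[[.12,.215,.01],[.12,-.215,.01],[-.12,-.215,.01],[-.12,.215,.01]]
bt=zt([(272,98),(521,68),(567,415),(312,447)]); dt=zt([(38,108),(722,28),(777,412),(80,497)])
bs=zs([(270,185),(430,250),(130,345)])
def res(p,which):
    r=[]
    if 't' in which: r+= [proj("top",cw(p,box))-bt, proj("top",cw(p,brd))-dt]
    if 's' in which: r+=[proj("scene",cw(p,[box[0],box[1],box[3]]))-bs]
    return np.vstack(r).ravel()
for w in ('t','s','ts'):
    s=least_squares(res,[.5,0,0],args=(w,)); print(w,s.x,np.degrees(s.x[2]),np.round(s.fun,1))
p=s.x
e=at_z("top",zt([(400,279),(478,344)]),.12); print(e)
mid=e.mean(0); d=e[0]-e[1]; print("wing mid",mid,"pred",cw(p,[-.035,0,.12]),"len",np.linalg.norm(d),"ang rel",np.degrees(np.arctan2(d[1],d[0])-p[2]))
# hatch
hp=zs([(332,22),(400,44),(290,122),(411,167)]); L=[(.182,.026),(.182,-.026),(.082,.05),(.082,-.05)]
def hr(t):
    P=[[.085-l*np.cos(t[0]),y,.071+l*np.sin(t[0])] for l,y in L]
    return (proj("scene",cw(p,P))-hp).ravel()
h=least_squares(hr,[1.6]); print("hatch",h.x,h.fun.round(1))
for k,pp,n,z in (("jar lid",(173,376),"top",.136),("white cap",(731,117),"top",.155),("glue",(755,306),"top",.15)):
    print(k,at_z("top",zt(pp),z))
E
```

```text
t [ 0.47446732 -0.07550823  0.10454876] 5.990202890523885 [-1.  -1.6  0.5 -1.5  0.8  1.6  0.1  1.4 -1.2 -0.4  0.8 -0.5  0.6  0.4
 -0.6  0.4]
s [ 0.47130039 -0.08084565  0.13502629] 7.736436572139433 [-2.2 -1.1  2.8  0.3 -0.7  0.1]
ts [ 0.47366169 -0.07687165  0.10893109] 6.241291430583297 [-0.6 -1.1  0.8 -1.2  1.6  1.7  0.9  1.8 -0.9  0.3  1.1 -0.5  1.4  0.3
  0.2  1.1 -1.5 -2.6  2.5 -0.1 -2.2 -3.3]
[[ 0.45965461 -0.05735086  0.12      ]
 [ 0.4235597  -0.09930236  0.12      ]]
wing mid [ 0.44160715 -0.07832661  0.12      ] pred [[ 0.43886914 -0.0806767   0.12      ]] len 0.055342300360687005 ang rel 43.05012734502737
hatch [1.51927435] [-0.1 -0.1  0.9  0.7 -0.1 -0.3  0.8  0.9]
jar lid [[0.40892406 0.0677089  0.136     ]]
white cap [[ 0.54256564 -0.23116576  0.155     ]]
glue [[ 0.44194687 -0.24214851  0.15      ]]
```

```bash
cat >> geo.py <<'E'
def Rd(psi):  # tool down, jaw axis (tool y) at world yaw psi (rad)
    y=np.array([np.cos(psi),np.sin(psi),0]); z=np.array([0,0,-1.]); return np.c_[np.cross(y,z),y,z]
E
python3 - <<'E'
from geo import *
from rig import arm
R=arm.current_tool_rot(); print(np.round(R,3).tolist())
T=cal("wrist")[1]; print("cam in tool",(R.T@(T[:3,3]-arm.current_ee_pos())).round(3))
for d in range(-180,181,30):
    q=arm.solve_ik([.44,-.0795,.1],Rd(np.radians(d))); q2=arm.solve_ik([.60,-.06,.22],Rd(np.radians(d)))
    print(d,None if q is None else np.round(q).tolist(),None if q2 is None else np.round(q2).tolist())
# shelf front edge
print(at_z("top",[(168,86),(440,88)],.2))
E
```

```text
[[-0.952, 0.306, -0.0], [0.306, 0.952, -0.001], [0.0, -0.001, -1.0]]
cam in tool [ 0.07   0.001 -0.17 ]
-180 [-18.0, 24.0, 109.0, -0.0, 47.0, 162.0] [-11.0, 26.0, 80.0, -0.0, 74.0, 169.0]
-150 [-18.0, 24.0, 109.0, -0.0, 47.0, 132.0] [-11.0, 26.0, 80.0, -0.0, 74.0, 139.0]
-120 [-18.0, 24.0, 109.0, -0.0, 47.0, 102.0] [-11.0, 26.0, 80.0, -0.0, 74.0, 109.0]
-90 [-18.0, 24.0, 109.0, -0.0, 47.0, 72.0] [-11.0, 26.0, 80.0, -0.0, 74.0, 79.0]
-60 [-18.0, 24.0, 109.0, -0.0, 47.0, 42.0] [-11.0, 26.0, 80.0, -0.0, 74.0, 49.0]
-30 [-18.0, 24.0, 109.0, -0.0, 47.0, 12.0] [-11.0, 26.0, 80.0, -0.0, 74.0, 19.0]
0 [-18.0, 24.0, 109.0, -0.0, 47.0, -18.0] [-11.0, 26.0, 80.0, -0.0, 74.0, -11.0]
30 [-18.0, 24.0, 109.0, -0.0, 47.0, -48.0] [-11.0, 26.0, 80.0, -0.0, 74.0, -41.0]
60 [-18.0, 24.0, 109.0, -0.0, 47.0, -78.0] [-11.0, 26.0, 80.0, -0.0, 74.0, -71.0]
90 [-18.0, 24.0, 109.0, -0.0, 47.0, -108.0] [-11.0, 26.0, 80.0, -0.0, 74.0, -101.0]
120 [-18.0, 24.0, 109.0, -0.0, 47.0, -138.0] [-11.0, 26.0, 80.0, -0.0, 74.0, -131.0]
150 [-18.0, 24.0, 109.0, -0.0, 47.0, -168.0] [-11.0, 26.0, 80.0, -0.0, 74.0, -161.0]
180 [-18.0, 24.0, 109.0, -0.0, 47.0, 162.0] [-11.0, 26.0, 80.0, -0.0, 74.0, 169.0]
[[ 0.75453202  0.27756406  0.2       ]
 [ 0.74561105 -0.28088517  0.2       ]]
```

```bash
python3 - <<'E'
from geo import *
from rig import arm
import cv2
arm.move_to([.40,.12,.32],Rd(np.radians(139)))
arm.move_to([.44,-.0795,.24],Rd(np.radians(139)))
im=arm.snapshot("wrist"); np.save("pics/b.npy",np.array(cal("wrist")[1])); cv2.imwrite("pics/b.png",im[:,:,::-1])
print(proj("wrist",cw([.474,-.077,.107],[[-.035,0,.12]])),arm.current_t(),arm.current_force())
E
```

```text
[[280.12362318 194.88964222]] 3.0417 [-0.15966343  0.7204642   0.03951531]
```

View pics/b.png

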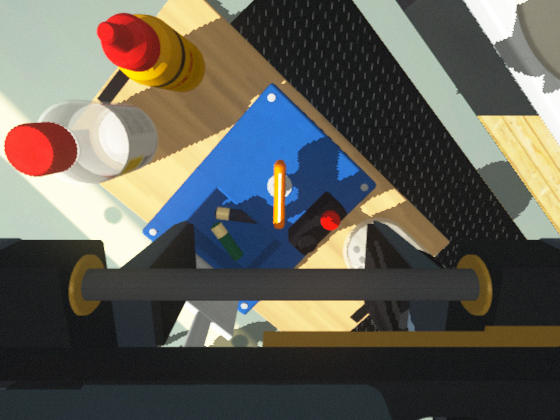

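The blade's top edge runs from about (281,162) to (279,226), nearly in line with the tool. Box corners are at (271,85), (376,187), (145,235) and (245,313).

```bash
python3 - <<'E'
from geo import *
import cv2
im=cv2.imread("pics/b.png"); hsv=cv2.cvtColor(im,cv2.COLOR_BGR2HSV)
m=cv2.inRange(hsv,(8,150,120),(20,255,255)); m[:140]=0;m[240:]=0;m[:,:250]=0;m[:,310:]=0
ys,xs=np.nonzero(m); print(len(xs)); pts=np.c_[xs,ys].astype(np.float32); print(cv2.minAreaRect(pts))
c=im[140:250,220:350]; cv2.imwrite("pics/bz.png",cv2.resize(c,None,fx=5,fy=5,interpolation=cv2.INTER_CUBIC))
box=[[.105,.075,.066],[.105,-.075,.066],[-.105,-.075,.066],[-.105,.075,.066]]
uv=np.array([(245,313),(145,235),(271,85),(376,187)])
s=least_squares(lambda p:(proj("wrist",cw(p,box))-uv).ravel(),[.474,-.077,.107]);print(s.x,np.degrees(s.x[2]),s.fun.round(1),cw(s.x,[-.035,0,.1]))
E
```

```text
356
((278.8700256347656, 193.99740600585938), (11.217756271362305, 68.06639099121094), 1.1457629203796387)
[ 0.47692345 -0.07361953  0.11387474] 6.5245419531665565 [ 0.7  5.7 -5.   0.2  0.6 -2.8  3.5 -0.8] [[ 0.44215014 -0.07759654  0.1       ]]
```

View pics/bz.png

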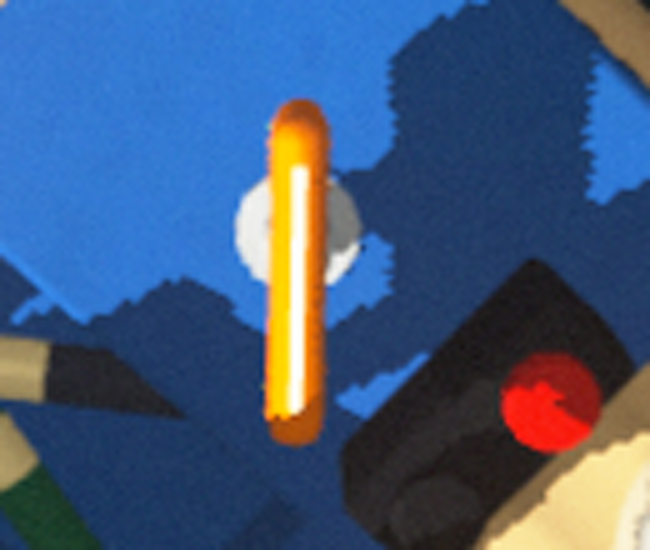

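```bash
python3 - <<'E'
from geo import *
def sil(p):
    x,y,a=p; t=np.array([np.cos(a),np.sin(a)]); n=np.array([-t[1],t[0]])
    P=[[*(np.array([x,y])+i*.03*t+j*.005*n),z] for i in(-1,1) for j in(-1,1) for z in(.086,.12)]
    q=proj("wrist",P); A=q[:4];B=q[4:]
    return np.r_[q[:,1].min(),q[:,1].max(),A[:,0].min(),A[:,0].max(),B[:,0].min(),B[:,0].max()]
obs=np.array([159.8,229,274,285.8,273.3,284.6])
# A = tip at -t (near top of image?)
s=least_squares(lambda p:sil(p)-obs,[.44,-.0795,np.radians(49)],diff_step=1e-4);print(s.x,np.degrees(s.x[2]),s.fun.round(1))
E
```

```text
[ 0.44132691 -0.07923385  0.84361208] 48.33541161599909 [-1.2  1.2 -0.  -0.1  0.2  0. ]
```

```bash
python3 - <<'E'
from geo import *
from rig import arm
import cv2
R=Rd(np.radians(138.3)); W=np.array([.4412,-.079])
arm.grip(.030); print(arm.current_width())
arm.move_to([*W,.16],R)
print(arm.current_force())
arm.move_l([*W,.092],R,feed=.08); print(arm.current_force(),arm.current_ee_pos())
arm.grip(.009); print(arm.current_width(),arm.current_force(),arm.current_torque(),arm.current_t())
E
```

```text
0.029923469260584826
[ 0.34966    -0.10825169 -0.07378881]
[0.38732091 0.23505149 0.39032558] [ 0.44155861 -0.07910653  0.09245809]
0.009669735277468955 [-1.68704226  2.15613082  6.38554373] [ 0.4387936   0.38995087 -0.05051997] 5.95
```

```bash
python3 - <<'E'
from geo import *
from rig import arm
W=np.array([.4412,-.079])
for a in (126,111,96.1):
    arm.move_to([*W,.092],Rd(np.radians(a))); print(a,np.round(arm.current_force(),1),np.round(arm.current_torque(),2),arm.current_width())
arm.sleep(.2)
arm.grip(.030); print(np.round(arm.current_force(),1),arm.current_t())
arm.move_l([*W,.24],feed=.2)
import cv2
cv2.imwrite("pics/c.png",arm.snapshot("wrist")[:,:,::-1]); cv2.imwrite("pics/ct.png",arm.snapshot("top")[:,:,::-1])
K,T=cal("wrist"); p=[.474,-.077,np.radians(6.1)]
print(proj("wrist",cw(p,[[-.065,0,.12],[-.005,0,.12],[.105,.075,.066],[.105,-.075,.066],[-.105,-.075,.066],[-.105,.075,.066]])).round(1))
c=cv2.imread("pics/c.png")[20:320,130:430]; cv2.imwrite("pics/cz.png",cv2.resize(c,None,fx=2,fy=2,interpolation=cv2.INTER_CUBIC))
E
```

```text
126 [-0.9  0.8  5.8] [ 0.08  0.35 -0.07] 0.010154353493024286
111 [-0.7 -4.1  5.2] [-0.67  0.31  0.01] 0.009540518227193725
96.1 [-1.1 -7.2  4.9] [-1.27  0.28 -0.03] 0.009585000578280075
[0.8 0.4 0.3] 7.7167
[[277.6 162. ]
 [277.8 229.2]
 [344.8 306.4]
 [211.7 306.5]
 [200.7 113.8]
 [354.9 113.7]]
```

View pics/cz.png

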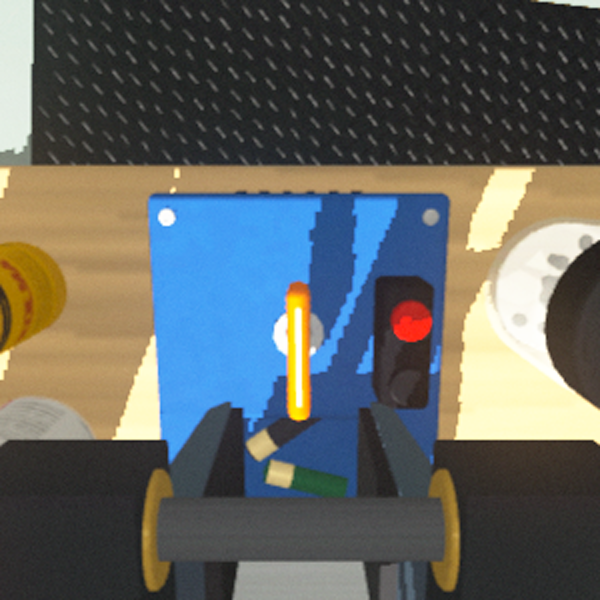

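```bash
cat >> geo.py <<'E'
CASE=[.4758,-.0758,np.radians(6.1)]
RX=Rd(np.radians(6.1))
def c2w(x,y,z): return cw(CASE,[[x,y,z]])[0]
def push(th,a=.0135,y=-.024):
    r=.183-.011*max(0,min(1,(th-.3)/1.2))
    return c2w(.085-r*np.cos(th)+.003*np.sin(th)+a, y, .071+r*np.sin(th)+.003*np.cos(th))
E
python3 - <<'E'
from geo import *
from rig import arm
import cv2
for th in np.linspace(1.5,0,8): 
    assert arm.solve_ik(push(th),RX) is not None
arm.grip(0)
arm.move_to(c2w(-.03,-.024,.36),RX)
arm.move_l(c2w(.135,-.024,.36),RX,feed=.2)
arm.move_l(c2w(.135,-.024,.243),RX,feed=.2)
print(arm.current_t(),arm.current_width(),arm.current_force())
cv2.imwrite("pics/d.png",arm.snapshot("scene")[:,:,::-1])
E
```

```text
12.4333 0.00046261194749755804 [-0.04196224 -0.79744515  0.43586883]
```

View pics/d.png

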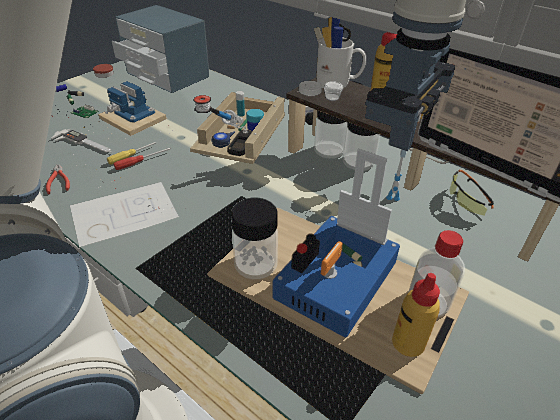

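The fingers, near (405,150), are behind the tongue's right rail, and the hatch is untouched. Next I push it down along the arc.

```bash
python3 - <<'E'
from geo import *
from rig import arm
import cv2
for th in (1.45,1.25,1.0,.75,.5):
    arm.move_l(push(th),RX,feed=.12); f=arm.current_force(); print(th,np.round(f,1),round(arm.current_t(),1))
    if np.linalg.norm(f)>25: break
cv2.imwrite("pics/e.png",arm.snapshot("scene")[:,:,::-1])
E
```

```text
1.45 [-0.4 -0.6  0.7] 13.1
1.25 [0.5 0.2 0.9] 13.5
1.0 [-0.6 -0.4  0. ] 14.0
0.75 [0.3 0.4 1.3] 14.6
0.5 [0.2 0.2 0.5] 15.1
```

View pics/e.png

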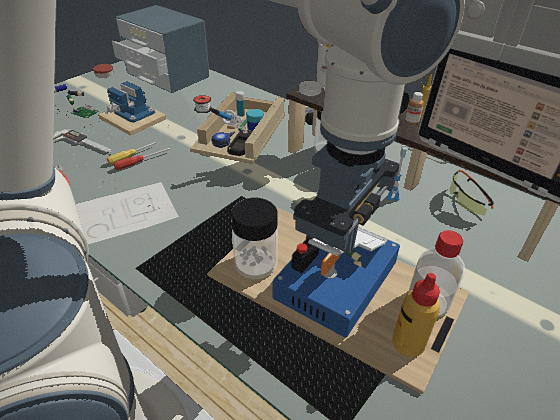

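The hatch is following, with its end at about (330,248), and forces are low.

```bash
python3 - <<'E'
from geo import *
from rig import arm
import cv2
for th in (.4,.3,.2,.1,.04,0):
    arm.move_l(push(th),RX,feed=.06); f=arm.current_force(); print(th,np.round(f,1),round(arm.current_t(),1))
    if np.linalg.norm(f)>20: break
p=push(0)
for dz in (.001,.002,.003,.004):
    if arm.current_force()[2]>10: break
    arm.move_l(p-[0,0,dz],RX,feed=.03); print(dz,np.round(arm.current_force(),1),arm.current_ee_pos()[2])
cv2.imwrite("pics/f.png",arm.snapshot("scene")[:,:,::-1])
E
```

```text
0.4 [-0.2 -0.1  0.5] 15.6
0.3 [-0.1 -0.2 -0.3] 16.0
0.2 [ 0.   0.8 -0.1] 16.5
0.1 [ 0.6  1.4 -0.6] 17.0
0.04 [ 0.1 -0.   0. ] 17.3
0 [ 1.6 -0.2  5.4] 17.6
0.001 [-2.2  1.2 22.7] 0.07366281857926531
```

View pics/f.png

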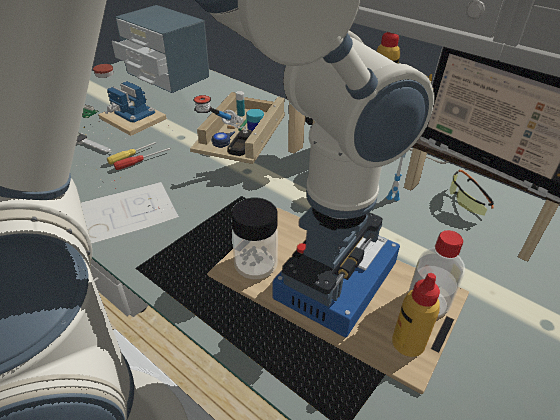

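The fingers met a stop at z = 0.0737, which is the closed face height. I'll lift and look.

```bash
python3 - <<'E'
from geo import *
from rig import arm
import cv2
p=push(0); arm.move_l([p[0],p[1],.24],RX,feed=.2)
arm.grip(.030)
arm.move_to([.4411,-.0795,.24],Rd(np.radians(96.1)))
im=arm.snapshot("wrist")[:,:,::-1]; cv2.imwrite("pics/g.png",cv2.resize(im[20:320,130:430],None,fx=2,fy=2,interpolation=cv2.INTER_CUBIC))
print(arm.current_t())
E
```

```text
20.8917
```

View pics/g.png

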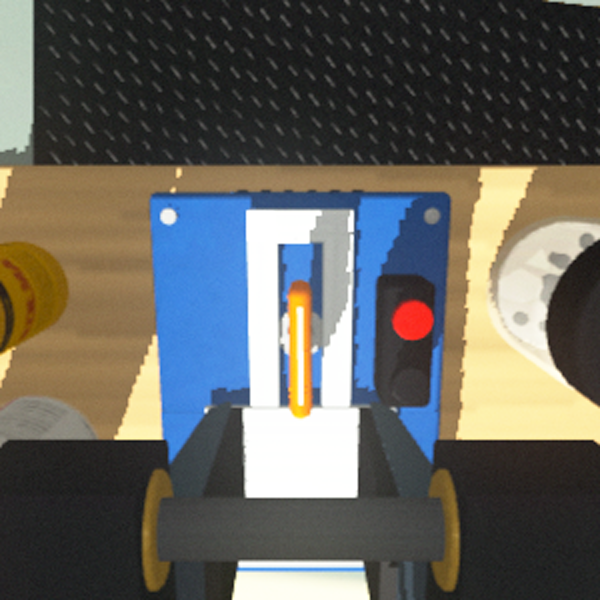

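The hatch is flat, with the wing centred in the slot at (300,340). Next is the quarter turn clockwise to -90°.

```bash
python3 - <<'E'
from geo import *
from rig import arm
import cv2
W=[.4411,-.0795]
arm.move_l([*W,.092],feed=.12); arm.grip(.009); print(arm.current_width(),np.round(arm.current_force(),1))
for a in (76,56,36,20,6.1):
    arm.move_to([*W,.092],Rd(np.radians(a))); f=arm.current_force(); print(a,np.round(f,1),np.round(arm.current_torque(),2))
arm.sleep(.2); arm.grip(.030)
arm.move_l([*W,.24],feed=.2)
im=arm.snapshot("wrist")[:,:,::-1]; cv2.imwrite("pics/h.png",cv2.resize(im[20:320,130:430],None,fx=2,fy=2,interpolation=cv2.INTER_CUBIC))
arm.move_to([.40,.12,.32],Rd(np.radians(60)))
arm.move_to([.19,.5,.32],Rd(np.radians(72)))
cv2.imwrite("pics/ht.png",cv2.resize(arm.snapshot("top")[160:290,230:430,::-1],None,fx=4,fy=4,interpolation=cv2.INTER_CUBIC))
cv2.imwrite("pics/hs.png",cv2.resize(arm.snapshot("scene")[140:390,220:480,::-1],None,fx=2.4,fy=2.4,interpolation=cv2.INTER_CUBIC))
print(arm.current_t())
E
```

```text
0.009832541119828743 [-2.  -2.4  6.4]
76 [-1.6 -7.1  5.6] [-1.24  0.47 -0.04]
56 [ -4.2 -11.5   6.5] [-1.95  0.78 -0.05]
36 [ -6.7 -14.7   7.2] [-2.59  1.12 -0.04]
20 [ -8.6 -16.6   8.2] [-3.01  1.41  0.02]
6.1 [ -9.2 -18.3  10. ] [-3.23  1.72 -0.03]
29.0333
```

View pics/h.png

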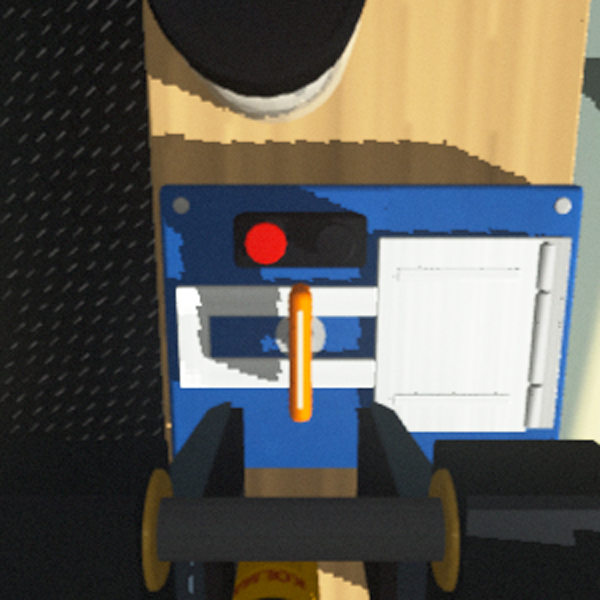

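View pics/ht.png

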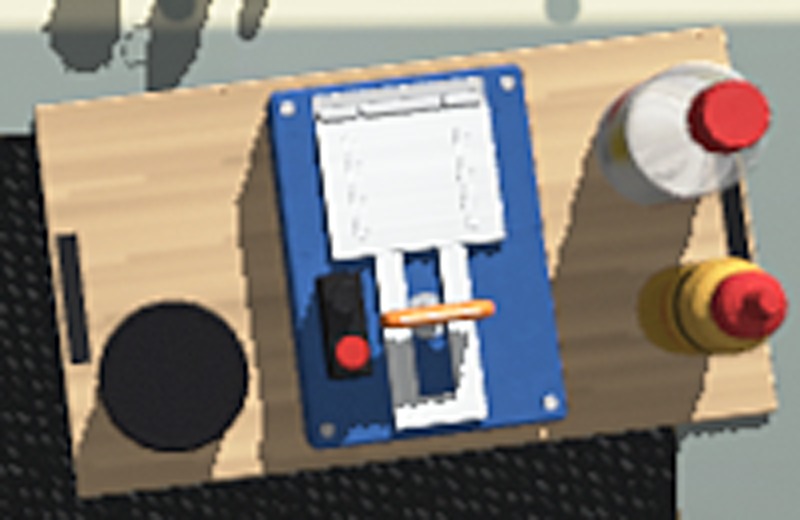

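View pics/hs.png

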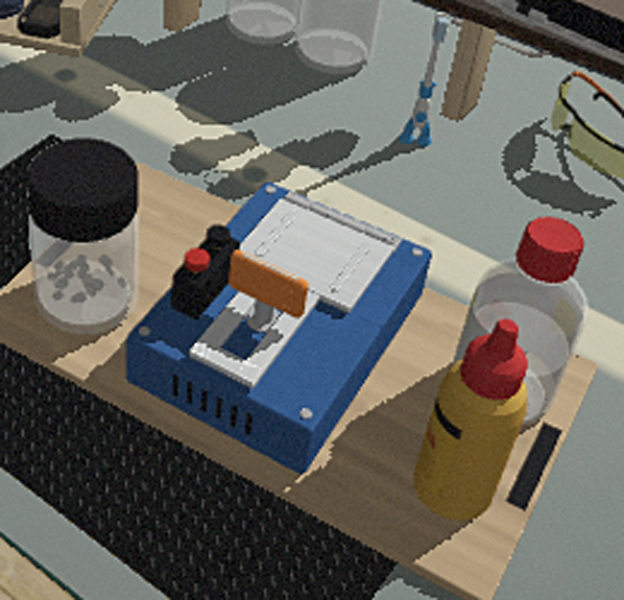

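The wing stands across the slot: in the wrist view the blade runs (302,285) to (300,420), against a horizontal box edge. The hatch is flat. The bottles and jar are at the same top-view pixels as at the start.

```bash
python3 - <<'E'
from rig import arm
arm.sign_off(); print(arm.current_t())
E
```

```text
the job is handed in; nothing more can be done
the job is handed in; nothing more can be done
```

The hatch is closed flat, the wing stands squarely across its slot, and the job was handed in at about 29 s of the 61 s allowed.

1. **Aligning the wing:** it started about 42° off the slot line, so I first gripped it and turned it in line.
2. **Closing the hatch:** I pushed it down from behind with closed fingers until it met its stop. The fingertips stopped at z = 0.0737 m against the 0.074 m expected for a closed hatch, with about 23 N on the tool.
3. **Locking:** I re-gripped the wing, turned it a quarter turn clockwise to -90°, released it and moved the arm clear.

**Last checks:**
- **Hatch and wing:** the last pictures show the hatch flat and the blade across the slot, square to within about 1°.
- **Surroundings:** the terminal block, bottles and jar are at the same pixels as at the start.
- **Forces:** the highest I read on the tool was about 23 N. The side force grew to about 20 N during the final turn, probably because the grip was slightly off the wing's axis. It did not visibly affect the result.

No check failed. The camera estimates of the box position differed by a few millimetres, and I used the wrist view for the wing.

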